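Lay out the buffers and beakers for a pH calibration

ROBOT

A 6-joint arm with a two-finger parallel gripper is mounted at the origin on the work surface. World frame = base frame: x ahead of the robot, y to its left, z up, the work surface at z = 0. Lengths are in m, angles in rad, forces in N, time in s.
With the tool pointing down it reaches from about 0.3 to 0.875 m from the base axis. Payload 6.4 kg.
Tool frame: the origin (TCP) lies on the centre line of the jaws, within the pads' length; the fingertips stand 25 mm ahead of it and the grasp point (between the pads) lies 6 mm ahead of it; z points along the fingers, y is the line along which they close (so a half turn about z gives the same grasp; the last joint's range is limited). The gripper opens to 85 mm and grips with 20 to 120 N. Pads are 22 mm wide; open, the fingers measure 114 mm over their backs; the gripper's body (76 mm by 85 mm) begins 54 mm behind the grasp point. The pads swing forward as they close: fully open they stand 13 mm farther back than shut.
Start: joints at [-1.358, 0.181, 1.607, -0, 1.354, -0.206], TCP at [0.234, -0.525, 0.256] pointing down, gripper open.
Joint ranges: [-2.99, 2.99], [-0.89, 2.07], [0.3, 2.58], [-1.14, 4.28], [0, 2.63], [-3.12, 3.12]. Speed limits (rad/s): [2.57, 2.57, 3.01, 3.14, 3.14, 3.14].

INTERFACE

Orientations are given as a unit quaternion [w, x, y, z].
In Python, from bench import get_obs, camera, hand_in, spot_in gives the robot as it stands.
- The arm moves only by the shell command python3 -m jog 'ROWS'. ROWS is JSON, one flat list of numbers, 7 for each row, row after row: the shift along the tool's x, y, z in m, then the turn, a rotation vector about the tool's x, y, z in rad, then the closure, from 0 (fully open) to 1 (shut). A call has 1 to 20 rows; each row is the pose to reach, as a shift and turn from the pose commanded when the call began, along the tool's axes at that moment; what a row does not reach only later rows make up. A row lasts 1/8 s, in which the tool goes at most 62.5 mm and 10.7 degrees, less where a joint would pass 70% of its speed; a pose out of reach is approached as far as the arm can. A call with a gripper value outside its range is refused whole. The fingers move at their own pace and stop on an object; the grip force is fixed at half the most. Time passes only in rows, so rows that repeat a pose let the fingers close. It gives the time, the measured TCP pose, the force, the opening and the grip force at its end, in the units of the state.
- get_obs(): the state, without advancing time (a new reading comes with each control period).
- camera(name): name is "scene" or "top" or "wrist"; returns a dict with "frame" (420x560x3 uint8, red, green, blue), "mtx" (3x3 intrinsics, pixels), "extrinsics" (4x4, takes a point from camera to world coordinates). Camera axes: x right, y up, looking along -z (the intrinsics and any distortion apply to the point x, -y, -z); pixel columns grow to the right and rows downward; lengths in m; the calibration is good to about 2 mm. A picture is of the moment at which its call begins. There is no depth.
- hand_in(): hands the job in; it is judged then, once.
Trained networks look in a picture, given as the dict that the camera call returned (one of the last four; its "shot" number tells which), for a name from the list of things; names that differ only in an ending like _2 or _b are one class to them, and where a whole thing is asked for, a point or a joint stands for the part that bears it (a point fixed in the world has none). Each returns a list of dicts, best first, with "confidence" (0 to 1); they miss things now and then, are a little off and sometimes report something else, mostly with a low value. They report only what shows in the picture. A call takes as long as a camera call. They do not tell look-alikes from the thing itself.
- spot_in(picture, name): "xyz" ([x, y, z] in m, in world coordinates, good to about 4 mm: the middle of the surface that is visible of it).
The state is a dict: "time_s": time; "q": joint angles; "dq": joint speeds; "joint_efforts": joint torques, N m; "eef_pos": TCP position; "eef_rot": TCP orientation; "wrist_force": force on the tool from outside, world axes, zero at the start; "torque": the same for the moment, N m; "opening": opening from 0.0 (shut) to 1.0 (fully open); "grasp_force": force on a finger pad.
Only numpy, scipy, OpenCV 4.12 (cv2) and the standard library are available. Lean on these libraries where they do the work, as an engineer would, in place of code of your own. Each camera call takes 0.05 s, during which the arm holds its last target. There are 200 camera calls.

TASK

Set the bench out for calibrating the pH meter: stand the three buffer bottles in a row along the middle of the white drip tray, in order of use, with the yellow-capped one at the end next to the stirrer, the red-capped one in the middle of the tray and the blue-capped one at the far end, evenly spread with at least a finger's width between neighbours. Set the glass beaker on the middle of the stirrer's round white plate, and the white rinse beaker on the bench in the middle of the gap between the stirrer and the tray, in line with the tray. Everything stays upright throughout, and the wash bottle and the vial rack stay where they are.

Things in the scene. Friction and masses are not known exactly. Their poses are not given: they have to be found in the camera images.
- yellow_buffer: Neutral buffer bottle: white plastic bottle with a yellow screw cap and a broad yellow label, loose, about 110 g. Straight round body 44 mm in diameter up to 62 mm high, then a shoulder, then a cap 30 mm in diameter from 75 to 95 mm (total height 95). Origin at the centre of its underside, z up along its axis; yaw means nothing.
- red_buffer: Acid buffer bottle: white plastic bottle with a red screw cap and a broad red label, loose, about 110 g. Straight round body 44 mm in diameter up to 62 mm high, then a shoulder, then a cap 30 mm in diameter from 75 to 95 mm (total height 95). Origin at the centre of its underside, z up along its axis; yaw means nothing.
- blue_buffer: Alkaline buffer bottle: white plastic bottle with a blue screw cap and a broad blue label, loose, about 110 g. Straight round body 44 mm in diameter up to 62 mm high, then a shoulder, then a cap 30 mm in diameter from 75 to 95 mm (total height 95). Origin at the centre of its underside, z up along its axis; yaw means nothing.
- glass_beaker: Small clear glass beaker, open at the top, loose, about 45 g: 43 mm outside diameter (45 over the rolled rim), 58 mm high, wall 3 mm, a small spout. Grasp it across its outside. Origin at the centre of its underside, z up.
- rinse_beaker: Rinse beaker: opaque white plastic, open at the top, loose, about 60 g: outside diameter 55 mm at the foot widening to 60 mm at the rim, 72 mm high, wall 3 mm, three short blue marks on one side. Grasp it across its outside. Origin at the centre of its underside, z up.
- tray: Low white plastic drip tray, fixed: 260 mm long (its y) by 94 mm (its x), rim 15 mm high, walls 5 mm, flat floor 5 mm above the bench. Origin under its centre at bench height, z up. Its long axis runs roughly left-right seen from the robot and points, within 15 mm, at the stirrer's centre, which lies beyond either end, 315 to 335 mm from the tray's centre.
- stirrer: Magnetic stirrer, fixed: grey case 142 mm (x) by 120 mm (y), black knob at the front (-x) reaching 89 mm from the origin; on top a round plate with a white top 106 mm in diameter, flat, 56 mm above the bench. Origin at bench height under the plate's centre, z up. The side facing the tray is 60 mm from the origin.
- wash_bottle: Bystander, loose: white wash bottle 68 mm in diameter with a green top and bent green jet, 193 mm high, standing to the robot's left of the tray and stirrer; the jet reaches 65 mm along its own x. Origin at the centre of its underside. Leave it alone.
- vial_rack: Bystander, loose: white foam rack 100 mm (x) by 150 mm (y) with small capped vials, 63 mm high, standing to the robot's right of the tray and stirrer. Origin at the centre of its underside. Leave it alone.
- ph_meter: White bench pH meter, fixed, standing beyond the tray and stirrer: 150 mm deep (x) by 210 mm wide (y), about 75 mm high; a thin post with an arm for the electrode, 230 mm high, stands beside it on the -y side. Origin at bench height under the middle of its front edge (the side nearest the robot), x pointing into the meter. Not to be handled.
Things that resemble listed ones, but are neither listed nor needed, are in the scene too. What is shaped like the rinse_beaker but orange is not meant.

How it is judged:
At the end, for the whole second after the job is handed in: Upright, released, at rest: bottles in the tray within 16 mm of its centre line, red within 15 mm of its middle, yellow (stirrer side) and blue 55-100 mm from it, 55 mm apart; glass beaker within 15 mm of the plate's centre; rinse beaker in the gap, about 15 mm along, 25 mm across (angle between each of yellow_buffer, red_buffer, blue_buffer, glass_beaker, rinse_beaker's own z axis and vertical below 0.1 rad and linear speed of each of yellow_buffer, red_buffer, blue_buffer, glass_beaker, rinse_beaker below 0.01 m/s and angular speed of each of yellow_buffer, red_buffer, blue_buffer, glass_beaker, rinse_beaker below 0.15 rad/s and x of yellow_buffer in the frame of tray between -0.016 and 0.016 m and z of yellow_buffer in the frame of tray between 0.002 and 0.01 m and x of red_buffer in the frame of tray between -0.016 and 0.016 m and z of red_buffer in the frame of tray between 0.002 and 0.01 m and x of blue_buffer in the frame of tray between -0.016 and 0.016 m and z of blue_buffer in the frame of tray between 0.002 and 0.01 m and y of red_buffer in the frame of tray between -0.015 and 0.015 m and horizontal distance between yellow_buffer and red_buffer above 0.055 m and horizontal distance between red_buffer and blue_buffer above 0.055 m and ((y of stirrer in the frame of tray above 0 m and y of yellow_buffer in the frame of tray between 0.055 and 0.1 m and y of blue_buffer in the frame of tray between -0.1 and -0.055 m) or (y of stirrer in the frame of tray below 0 m and y of yellow_buffer in the frame of tray between -0.1 and -0.055 m and y of blue_buffer in the frame of tray between 0.055 and 0.1 m)) and horizontal distance between glass_beaker and stirrer below 0.015 m and z of glass_beaker in the frame of stirrer between 0.053 and 0.06 m and horizontal distance between rinse_beaker and stirrer below 0.147 m and horizontal distance between rinse_beaker and tray below 0.217 m and x of rinse_beaker in the frame of tray between -0.025 and 0.025 m and height (world z) of rinse_beaker between -0.003 and 0.004 m); the robot touches nothing.
It fails at once if a bottle or beaker is tipped by more than about 30 degrees (angle between any of yellow_buffer, red_buffer, blue_buffer, glass_beaker, rinse_beaker's own z axis and vertical above 0.52 rad).
It fails at once if the wash bottle or the vial rack is moved more than 20 mm or tipped (distance of any of wash_bottle, vial_rack from where it was at the start of the episode above 0.02 m or angle between any of wash_bottle, vial_rack's own z axis and vertical above 0.4 rad).
It also fails if it takes over 128 s, if anything falls off the work surface, if the arm or the gripper's body presses on something with over 40 N, if the wrist force passes 120 N, or if a joint passes its speed limit or range.

## Working session

There is one attempt and no reset: what is moved stays moved. The work goes in short steps, Python scripts to look and compute and a shell command to move; the robot and the scene stay as the last step left them, time stands still between calls to the robot, and variables do not carry over. Pictures are saved under pics/ and viewed, at most 14 in all, crops included, and the job is handed in when it is done.

```bash
mkdir -p pics
cat > h.py <<'E'
import numpy as np, cv2
from bench import get_obs, camera, spot_in
N=['yellow_buffer','red_buffer','blue_buffer','glass_beaker','rinse_beaker','tray','stirrer','wash_bottle','vial_rack','ph_meter']
def save(c,n): cv2.imwrite('pics/'+n,cv2.cvtColor(c['frame'],cv2.COLOR_RGB2BGR))
def px(c,p):
    T=np.linalg.inv(c['extrinsics']);q=T[:3,:3]@np.array(p)+T[:3,3];q=q*[1,-1,-1];u=c['mtx']@q;return u[:2]/u[2]
def onz(c,uv,z):
    d=np.linalg.inv(c['mtx'])@[uv[0],uv[1],1];d=d*[1,-1,-1];E=c['extrinsics'];d=E[:3,:3]@d;o=E[:3,3];return o+d*(z-o[2])/d[2]
E
python3 - <<'E'
from h import *
o=get_obs();print(o['time_s'],o['eef_pos'],o['eef_rot'])
for n in('top','scene'):
    c=camera(n);save(c,n+'1.png');print(n,c['extrinsics'][:3,3].round(3),{k:c[k] for k in c if k not in('frame','mtx','extrinsics')},c['mtx'].round(1).tolist())
    for k in N:
        for d in spot_in(c,k): 
            if d['confidence']>.2: print(k,np.round(d['xyz'],3),round(d['confidence'],2),px(c,d['xyz']).round())
E
```

```text
0.0 [ 0.23371993 -0.52477892  0.25538017] [-8.81794453e-04  9.78160379e-01  2.07849691e-01 -2.08773537e-05]
top [ 0.453 -0.012  1.385] {'shot': 1} [[515.3, 0.0, 279.0], [0.0, 515.3, 210.3], [0.0, 0.0, 1.0]]
yellow_buffer [0.478 0.398 0.064] 0.86 [128. 236.]
yellow_buffer [ 0.408 -0.253  0.068] 0.42 [382. 263.]
red_buffer [ 0.653 -0.438  0.038] 0.72 [449. 168.]
red_buffer [ 0.478 -0.414  0.063] 0.52 [445. 235.]
red_buffer [0.652 0.428 0.115] 0.3 [111. 166.]
blue_buffer [ 0.408 -0.253  0.067] 0.79 [382. 263.]
glass_beaker [ 0.432 -0.016  0.002] 0.56 [288. 253.]
rinse_beaker [0.278 0.227 0.022] 0.97 [196. 312.]
rinse_beaker [0.384 0.263 0.014] 0.96 [184. 272.]
rinse_beaker [ 0.426  0.153 -0.   ] 0.89 [226. 255.]
tray [0.571 0.17  0.007] 0.89 [219. 201.]
tray [ 0.409 -0.251  0.065] 0.7 [381. 262.]
stirrer [ 0.582 -0.146  0.059] 0.91 [339. 195.]
wash_bottle [0.649 0.43  0.114] 0.77 [110. 167.]
vial_rack [ 0.652 -0.439  0.04 ] 0.82 [450. 168.]
vial_rack [0.572 0.17  0.007] 0.49 [219. 201.]
ph_meter [0.383 0.263 0.016] 0.44 [183. 272.]
scene [ 1.191 -0.499  0.976] {'shot': 2} [[496.6, 0.0, 283.3], [0.0, 496.6, 203.4], [0.0, 0.0, 1.0]]
yellow_buffer [0.491 0.404 0.054] 0.77 [395. 126.]
red_buffer [ 0.496 -0.428  0.06 ] 0.7 [126. 275.]
red_buffer [ 0.442 -0.026  0.039] 0.59 [262. 187.]
blue_buffer [ 0.423 -0.262  0.058] 0.62 [177. 220.]
glass_beaker [ 0.44  -0.024  0.04 ] 0.94 [262. 185.]
rinse_beaker [0.436 0.145 0.044] 0.85 [312. 156.]
rinse_beaker [0.399 0.252 0.048] 0.84 [333. 132.]
rinse_beaker [0.29  0.212 0.048] 0.63 [299. 118.]
tray [0.582 0.164 0.007] 0.95 [352. 193.]
tray [0.396 0.254 0.048] 0.34 [333. 131.]
stirrer [ 0.602 -0.163  0.047] 0.62 [253. 251.]
wash_bottle [0.67  0.427 0.095] 0.82 [453. 146.]
vial_rack [ 0.672 -0.45   0.039] 0.93 [156. 346.]
ph_meter [0.895 0.014 0.068] 0.58 [402. 294.]
```

View pics/top1.png

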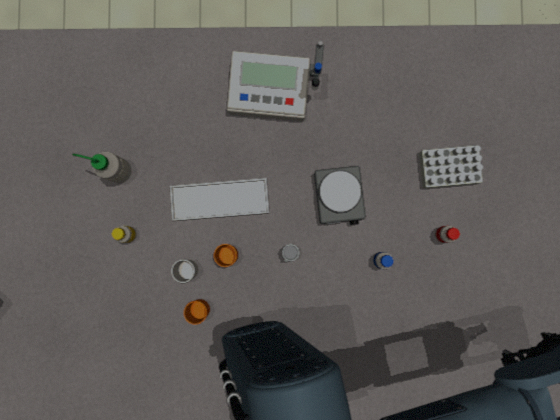

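View pics/scene1.png

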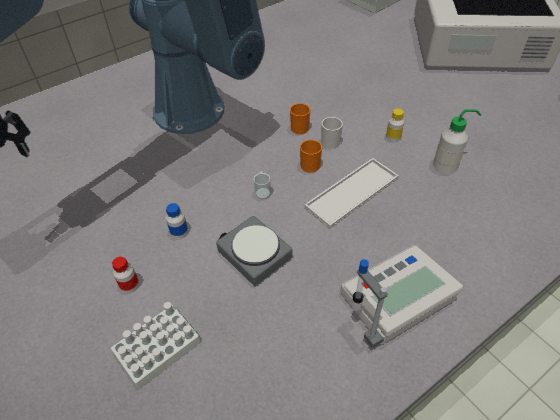

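The top view shows the yellow cap at (123,235), red cap (447,234), blue cap (384,261), clear glass beaker (290,253), white rinse beaker (183,271) with orange look-alikes at (226,255) and (197,311), tray (220,200), stirrer plate (340,192). Candidates for rinse_beaker: white (183,271) is the right one, oranges (226,255) and (197,311) are not. The bottles each appear once and agree in the scene view. The large grey block at the top of the scene view is background.

Run:
```python
from h import *
c=camera('top');f=c['frame'];h=cv2.cvtColor(f,cv2.COLOR_RGB2HSV)
def cen(mask,box,z,nm):
    m=np.zeros(mask.shape,np.uint8);x0,y0,x1,y1=box;m[y0:y1,x0:x1]=mask[y0:y1,x0:x1]
    n,l,s,ce=cv2.connectedComponentsWithStats(m);i=1+np.argmax(s[1:,4])
    k=cv2.findContours((l==i).astype(np.uint8),cv2.RETR_EXTERNAL,cv2.CHAIN_APPROX_NONE)[0][0]
    r=cv2.minAreaRect(k);e=cv2.minEnclosingCircle(k)
    print(nm,'area',s[i,4],'cen',ce[i].round(1),onz(c,ce[i],z).round(4),'rect',np.round(r[0],1),np.round(r[1],1),round(r[2],1),onz(c,r[0],z).round(4),'circ',onz(c,e[0],z).round(4),round(e[1],1));return r
S=h[...,1]>150; V=h[...,2]
cen(S,(105,222,128,246),.095,'yel');cen(S,(450-12,222,464,246),.095,'red');cen(S,(374,250,398,272),.095,'blu')
W=((V>150)&(h[...,1]<60))
r=cen(W,(165,172,275,225),.015,'tray');b=cv2.boxPoints(r);print(np.array([onz(c,p,.015) for p in b]).round(3))
cen(W,(312,165,368,215),.056,'plate')
cen((V>125)&(h[...,1]<60),(165,255,200,286),.072,'rinse')
a=cv2.resize(f[140:300,95:295],(800,640),interpolation=cv2.INTER_CUBIC)
b=cv2.resize(f[140:300,270:470],(800,640),interpolation=cv2.INTER_CUBIC)
im=np.hstack([a,b]);im=cv2.resize(im,(800,320));im=np.vstack([im,cv2.resize(f[240:290,165:305],(800,280),interpolation=cv2.INTER_CUBIC)])
cv2.imwrite('pics/crop.png',im[...,::-1])
```

```text
yel area 122 cen [118.  233.4] [0.484  0.4131 0.095 ] rect [118.  233.5] [11. 12.] 90.0 [0.4837 0.4129 0.095 ] circ [0.4844 0.4128 0.095 ] 6.3
red area 121 cen [452.6 233.3] [ 0.4809 -0.424   0.095 ] rect [452.8 233.3] [11.3 12. ] 45.0 [ 0.4811 -0.4245  0.095 ] circ [ 0.4805 -0.4238  0.095 ] 6.5
blu area 107 cen [386.5 260.8] [ 0.4133 -0.2588  0.095 ] rect [386.5 261. ] [10. 11.] 90.0 [ 0.4128 -0.2589  0.095 ] circ [ 0.4139 -0.2593  0.095 ] 5.9
tray area 594 cen [221.2 198.1] [0.5792 0.1636 0.015 ] rect [223.6 199.2] [29.7 54.7] 86.3 [0.576 0.157 0.015] circ [0.578  0.1561 0.015 ] 30.3
[[0.612 0.233 0.015]
 [0.62  0.087 0.015]
 [0.541 0.081 0.015]
 [0.532 0.227 0.015]]
plate area 468 cen [339.6 189.9] [ 0.5952 -0.1486  0.056 ] rect [339.6 189.8] [36.1 38. ] 74.1 [ 0.5955 -0.1485  0.056 ] circ [ 0.5929 -0.1493  0.056 ] 19.1
rinse area 189 cen [186.2 270.2] [0.3904 0.2445 0.072 ] rect [186. 270.] [16. 14.] 90.0 [0.3908 0.2451 0.072 ] circ [0.3908 0.2439 0.072 ] 8.7
```

View pics/crop.png

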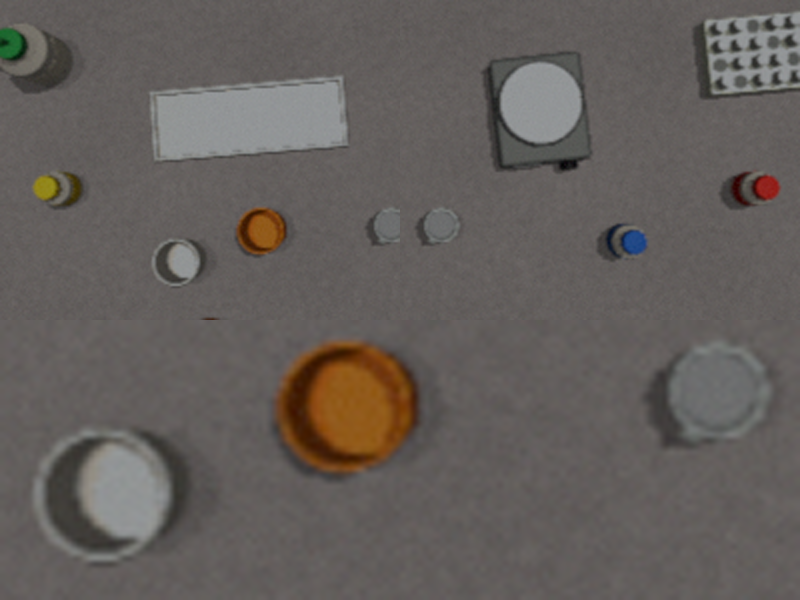

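The crop confirms the white rinse beaker (px 183,271), the clear glass beaker with spout (291,252), and the tray and stirrer outlines.

Run:
```python
from h import *
c=camera('top')
print('rinse',onz(c,(183.2,271.1),.072).round(3),'glass',onz(c,(290.7,252.5),.058).round(3))
P=[onz(c,p,.015)[:2] for p in((170.5,185),(266.5,178.5),(269,213.5),(172.5,220))]
print(np.round(P,3),np.mean(P,0),np.linalg.norm(P[0]-P[1]),np.linalg.norm(P[1]-P[2]))
g=cv2.cvtColor(c['frame'],cv2.COLOR_RGB2HSV);m=((g[...,2]>118)&(g[...,1]<70)).astype(np.uint8);
for box,z,n in(((160,170,280,228),.015,'tray'),((312,165,368,215),.056,'plate')):
    x0,y0,x1,y1=box;k=np.zeros_like(m);k[y0:y1,x0:x1]=m[y0:y1,x0:x1];k=cv2.morphologyEx(k,cv2.MORPH_CLOSE,np.ones((5,5)))
    k=cv2.morphologyEx(k,cv2.MORPH_OPEN,np.ones((5,5)))
    r=cv2.minAreaRect(max(cv2.findContours(k,0,1)[0],key=cv2.contourArea));print(n,r,onz(c,r[0],z).round(4))
    if n=='tray':
        b=np.array([onz(c,p,z)[:2] for p in cv2.boxPoints(r)]);print(b.round(3))
o=get_obs();print(o['eef_pos'])
```

```text
rinse [0.388 0.252 0.072] glass [ 0.434 -0.021  0.058]
[[0.615 0.3  ]
 [0.631 0.042]
 [0.537 0.036]
 [0.521 0.294]] [0.57614843 0.16791688] 0.2582658839241013 0.0941413408267523
tray ((218.82911682128906, 198.89222717285156), (34.616127014160156, 97.3561782836914), 85.36454010009766) [0.577  0.1699 0.015 ]
[[0.614 0.304]
 [0.633 0.044]
 [0.541 0.036]
 [0.521 0.296]]
plate ((340.0, 190.5), (39.0, 38.0), 90.0) [ 0.5936 -0.1496  0.056 ]
[ 0.23384898 -0.52530123  0.2562842 ]
```

```bash
python3 -m jog '[0,0,0,0,0,-0.18,0, 0,0,0,0,0,-0.36,0, 0,0,0,0,0,-0.54,0, 0,0,0,0,0,-0.72,0, 0,0,0,0,0,-0.9,0, 0,0,0,0,0,-1.05,0, 0,0,0,0,0,-1.152,0, 0,0,0,0,0,-1.152,0]'
```

```text
time_s: 2.2
eef_pos: [0.2338, -0.5253, 0.2563]
eef_rot: [-0.0, 0.707, 0.707, 0.0]
wrist_force: [0.4, 0.8, 1.3]
opening: 0.999
grasp_force: 0.0
```

```bash
python3 -m jog '[0.02,0.05,0.02,0,0,0,0, 0.04,0.1,0.04,0,0,0,0, 0.06,0.15,0.06,0,0,0,0, 0.08,0.2,0.08,0,0,0,0, 0.101,0.247,0.1,0,0,0,0, 0.101,0.247,0.1,0,0,0,0, 0.101,0.247,0.12,0,0,0,0, 0.101,0.247,0.14,0,0,0,0, 0.101,0.247,0.16,0,0,0,0, 0.101,0.247,0.18,0,0,0,0, 0.101,0.247,0.2,0,0,0,0, 0.101,0.247,0.2,0,0,0,0, 0.101,0.247,0.2,0,0,0,0.3, 0.101,0.247,0.2,0,0,0,0.6, 0.101,0.247,0.2,0,0,0,0.8, 0.101,0.247,0.2,0,0,0,0.8, 0.101,0.247,0.2,0,0,0,0.8, 0.101,0.247,0.2,0,0,0,0.8]'
python3 - <<'E'
from h import *
save(camera('wrist'),'w1.png')
E
```

```text
time_s: 4.45
eef_pos: [0.4816, -0.4252, 0.0578]
eef_rot: [0.001, 0.707, 0.707, -0.0]
wrist_force: [-0.2, -0.6, 5.8]
opening: 0.491
grasp_force: 61.4
```

View pics/w1.png

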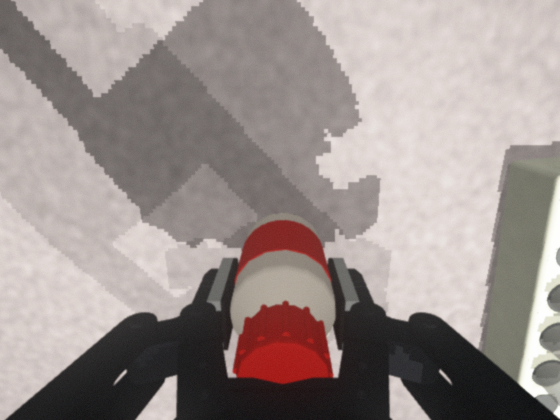

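The wrist view shows the red bottle gripped squarely on its body between the pads (about px 283,290).

```bash
python3 -m jog '[0,0,-0.02,0,0,0,0.8, 0,0,-0.05,0,0,0,0.8, 0,0,-0.08,0,0,0,0.8, 0.02,0,-0.11,0,0,0,0.8, 0.05,0.01,-0.13,0,0,0,0.8, 0.1,0.02,-0.13,0,0,0,0.8, 0.15,0.03,-0.13,0,0,0,0.8, 0.2,0.04,-0.13,0,0,0,0.8, 0.25,0.05,-0.13,0,0,0,0.8, 0.3,0.06,-0.13,0,0,0,0.8, 0.35,0.07,-0.13,0,0,0,0.8, 0.4,0.08,-0.13,0,0,0,0.8, 0.45,0.09,-0.13,0,0,0,0.8, 0.5,0.0955,-0.13,0,0,0,0.8, 0.54,0.0955,-0.13,0,0,0,0.8, 0.57,0.0955,-0.12,0,0,0,0.8, 0.593,0.0955,-0.11,0,0,0,0.8, 0.593,0.0955,-0.09,0,0,0,0.8, 0.593,0.0955,-0.07,0,0,0,0.8, 0.593,0.0955,-0.05,0,0,0,0.8]'
python3 - <<'E'
from h import *
c=camera('top');save(c,'t2.png');o=get_obs();print(o['eef_pos'])
for c in(c,camera('scene')):
  for d in spot_in(c,'red_buffer')[:2]:print(d)
E
```

```text
time_s: 7.0
eef_pos: [0.5761, 0.1677, 0.1048]
eef_rot: [-0.0, 0.707, 0.707, -0.0]
wrist_force: [0.2, -0.7, -2.0]
opening: 0.496
grasp_force: 61.0
[0.57423136 0.16747221 0.10176071]
{'xyz': [0.5849, 0.1497, 0.093], 'confidence': 0.77}
```

View pics/t2.png

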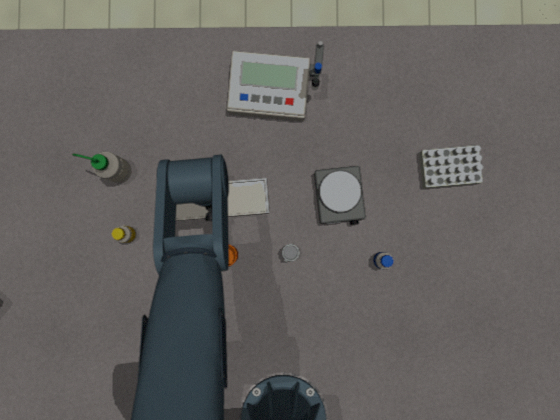

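The arm holds the red bottle over the middle of the tray (about px 220,198). The rest of the bench is unchanged.

```bash
python3 -m jog '[0,0,0.02,0,0,0,0.8, 0,0,0.035,0,0,0,0.8, 0,0,0.041,0,0,0,0.8, 0,0,0.044,0,0,0,0.8, 0,0,0.044,0,0,0,0.8]'; python3 -m jog '[0,0,0,0,0,0,0.4, 0,0,0,0,0,0,0.2, 0,0,0,0,0,0,0.2, 0,0,0,0,0,0,0.2, 0,0,-0.02,0,0,0,0.2, 0,0,-0.05,0,0,0,0.2, 0,0,-0.09,0,0,0,0, -0.05,-0.02,-0.1,0,0,0,0, -0.1,-0.04,-0.1,0,0,0,0, -0.15,-0.06,-0.1,0,0,0,0, -0.2,-0.08,-0.1,0,0,0,0, -0.25,-0.1,-0.1,0,0,0,0, -0.3,-0.12,-0.1,0,0,0,0, -0.35,-0.14,-0.1,0,0,0,0, -0.4,-0.16,-0.1,0,0,0,0, -0.428,-0.163,-0.1,0,0,0,0, -0.428,-0.163,-0.1,0,0,0,0]'
python3 - <<'E'
from h import *
c=camera('top');print(get_obs()['eef_pos'])
for k in('red_buffer','blue_buffer'):
  for d in spot_in(c,k)[:2]:print(k,d)
h=cv2.cvtColor(c['frame'],cv2.COLOR_RGB2HSV)[170:225,165:275]
m=((h[...,1]>150)&((h[...,0]<8)|(h[...,0]>172))).astype(np.uint8);y,x=np.nonzero(m);print(len(x),x.mean()+165,y.mean()+170,onz(c,(x.mean()+165,y.mean()+170),.1))
E
```

```text
time_s: 7.82
eef_pos: [0.5765, 0.1688, 0.0628]
eef_rot: [0.0, 0.707, 0.707, 0.0]
wrist_force: [-1.2, -0.3, 2.8]
opening: 0.493
grasp_force: 61.3
time_s: 9.95
eef_pos: [0.4133, -0.2616, 0.1639]
eef_rot: [0.001, 0.708, 0.706, -0.0]
wrist_force: [0.4, 0.4, 0.0]
opening: 1.006
grasp_force: 0.0
[ 0.4133931  -0.26007324  0.1634098 ]
red_buffer {'xyz': [0.5761, 0.1616, 0.0721], 'confidence': 0.74}
blue_buffer {'xyz': [0.4139, -0.2452, 0.0624], 'confidence': 0.49}
blue_buffer {'xyz': [0.3809, 0.2615, 0.0127], 'confidence': 0.2}
121 216.97520661157026 196.1487603305785 [0.57628097 0.1632837  0.1       ]
```

```bash
python3 -m jog '[0,0,0.03,0,0,0,0, 0,0,0.06,0,0,0,0, 0,0,0.085,0,0,0,0, 0,0,0.106,0,0,0,0, 0,0,0.106,0,0,0,0, 0,0,0.106,0,0,0,0.4, 0,0,0.106,0,0,0,0.8, 0,0,0.106,0,0,0,0.8, 0,0,0.106,0,0,0,0.8, 0,0,0.106,0,0,0,0.8, 0,0,0.106,0,0,0,0.8]'; python3 -m jog '[0,0,-0.02,0,0,0,0.8, 0,0,-0.05,0,0,0,0.8, 0,0,-0.09,0,0,0,0.8, 0.01,0.0,-0.12,0,0,0,0.8, 0.05,0.01,-0.15,0,0,0,0.8, 0.1,0.03,-0.15,0,0,0,0.8, 0.15,0.05,-0.15,0,0,0,0.8, 0.2,0.07,-0.15,0,0,0,0.8, 0.25,0.08,-0.15,0,0,0,0.8, 0.3,0.1,-0.15,0,0,0,0.8, 0.35,0.12,-0.15,0,0,0,0.8, 0.4,0.14,-0.15,0,0,0,0.8, 0.45,0.158,-0.15,0,0,0,0.8, 0.48,0.158,-0.14,0,0,0,0.8, 0.503,0.158,-0.12,0,0,0,0.8, 0.503,0.158,-0.1,0,0,0,0.8, 0.503,0.158,-0.07,0,0,0,0.8, 0.503,0.158,-0.045,0,0,0,0.8, 0.503,0.158,-0.045,0,0,0,0.8]'
python3 - <<'E'
from h import *
c=camera('scene');save(c,'s2.png');print(get_obs()['eef_pos'])
E
```

```text
time_s: 11.48
eef_pos: [0.4141, -0.2599, 0.0577]
eef_rot: [0.001, 0.707, 0.707, 0.0]
wrist_force: [-1.6, 1.7, 6.6]
opening: 0.495
grasp_force: 60.9
time_s: 13.85
eef_pos: [0.5695, 0.2422, 0.0987]
eef_rot: [-0.001, 0.707, 0.707, -0.002]
wrist_force: [-0.1, 0.3, -0.5]
opening: 0.498
grasp_force: 61.1
[0.5707586  0.24262103 0.10054316]
```

View pics/s2.png

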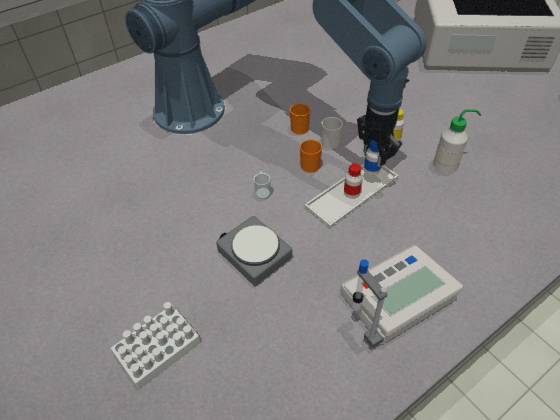

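Red stands upright in the tray at (353,180) and blue is held above the far end at (373,157). Next I lower and release blue, then move over yellow.

```bash
python3 -m jog '[0,0,0.02,0,0,0,0.8, 0,0,0.032,0,0,0,0.8, 0,0,0.039,0,0,0,0.8, 0,0,0.039,0,0,0,0.8]'; python3 -m jog '[0,0,0,0,0,0,0.4, 0,0,0,0,0,0,0.2, 0,0,0,0,0,0,0.2, 0,0,0,0,0,0,0.2, 0,0,-0.02,0,0,0,0.2, 0,0,-0.05,0,0,0,0.2, 0,0,-0.09,0,0,0,0, 0.04,-0.02,-0.1,0,0,0,0, 0.08,-0.04,-0.1,0,0,0,0, 0.12,-0.06,-0.1,0,0,0,0, 0.16,-0.08,-0.1,0,0,0,0, 0.169,-0.0875,-0.1,0,0,0,0, 0.169,-0.0875,-0.1,0,0,0,0, 0.169,-0.0875,-0.08,0,0,0,0, 0.169,-0.0875,-0.05,0,0,0,0, 0.169,-0.0875,-0.02,0,0,0,0, 0.169,-0.0875,0.006,0,0,0,0, 0.169,-0.0875,0.006,0,0,0,0, 0.169,-0.0875,0.006,0,0,0,0.4, 0.169,-0.0875,0.006,0,0,0,0.8]';  python3 -m jog '[0,0,0,0,0,0,0.8, 0,0,0,0,0,0,0.8, 0,0,0,0,0,0,0.8, 0,0,-0.02,0,0,0,0.8, 0,0,-0.05,0,0,0,0.8, 0,0,-0.09,0,0,0,0.8, 0,0,-0.13,0,0,0,0.8, 0,0,-0.16,0,0,0,0.8]';  python3 - <<'E'
from h import *
c=camera('top');print(get_obs()['eef_pos'])
H=cv2.cvtColor(c['frame'],cv2.COLOR_RGB2HSV)[170:225,165:275]
for n,lo,hi in(('blue',105,125),('red',0,8)):
    m=(H[...,1]>150)&(((H[...,0]>=lo)&(H[...,0]<=hi))|((n=='red')&(H[...,0]>172)));y,x=np.nonzero(m);print(n,len(x),onz(c,(x.mean()+165,y.mean()+170),.1) if len(x) else 0)
E
```

```text
time_s: 14.4
eef_pos: [0.5714, 0.2438, 0.0628]
eef_rot: [-0.0, 0.707, 0.707, -0.0]
wrist_force: [-1.5, -0.3, 3.8]
opening: 0.494
grasp_force: 61.6
time_s: 16.9
eef_pos: [0.485, 0.4129, 0.0577]
eef_rot: [0.0, 0.707, 0.707, 0.001]
wrist_force: [-0.2, 0.0, 0.3]
opening: 0.602
grasp_force: 0.0
time_s: 17.9
eef_pos: [0.484, 0.413, 0.2196]
eef_rot: [0.0, 0.707, 0.707, 0.001]
wrist_force: [0.3, 0.2, -1.2]
opening: 0.495
grasp_force: 60.9
[0.48566992 0.41402034 0.22406986]
blue 114 [0.57070254 0.23737794 0.1       ]
red 120 [0.57625685 0.16328411 0.1       ]
```

```bash
python3 -m jog '[-0.03,0.01,0,0,0,0,0.8, -0.08,0.025,0,0,0,0,0.8, -0.13,0.04,0,0,0,0,0.8, -0.18,0.055,0,0,0,0,0.8, -0.23,0.07,0,0,0,0,0.8, -0.28,0.085,0,0,0,0,0.8, -0.31,0.098,0,0,0,0,0.8, -0.323,0.098,0.02,0,0,0,0.8, -0.323,0.098,0.05,0,0,0,0.8, -0.323,0.098,0.08,0,0,0,0.8, -0.323,0.098,0.11,0,0,0,0.8, -0.323,0.098,0.13,0,0,0,0.8, -0.323,0.098,0.145,0,0,0,0.8, -0.323,0.098,0.154,0,0,0,0.8, -0.323,0.098,0.154,0,0,0,0.8]'; python3 -m jog '[0,0,0,0,0,0,0.4, 0,0,0,0,0,0,0.2, 0,0,0,0,0,0,0.2, 0,0,0,0,0,0,0.2, 0,0,-0.02,0,0,0,0.2, 0,0,-0.05,0,0,0,0.2, 0,0,-0.09,0,0,0,0, -0.03,-0.04,-0.1,0,0,0,0, -0.06,-0.08,-0.1,0,0,0,0, -0.09,-0.12,-0.1,0,0,0,0, -0.111,-0.148,-0.09,0,0,0,0, -0.111,-0.148,-0.07,0,0,0,0, -0.111,-0.148,-0.05,0,0,0,0, -0.111,-0.148,-0.05,0,0,0,0]';  python3 - <<'E'
from h import *
c=camera('wrist');save(c,'w2.png');print(get_obs()['eef_pos'],px(c,(.434,-.021,.058)),px(c,(.434,-.021,0)))
c=camera('scene');print(spot_in(c,'glass_beaker')[:2]);save(c,'s3.png')
E
```

```text
time_s: 19.82
eef_pos: [0.5827, 0.0897, 0.0633]
eef_rot: [0.001, 0.707, 0.707, 0.001]
wrist_force: [0.9, -0.1, -0.9]
opening: 0.495
grasp_force: 61.0
time_s: 21.58
eef_pos: [0.4332, -0.0212, 0.1123]
eef_rot: [-0.001, 0.707, 0.707, -0.0]
wrist_force: [-0.1, 0.5, -0.8]
opening: 0.998
grasp_force: 0.0
[ 0.43394078 -0.02134841  0.11305098] [284.45307492 246.28486751] [284.10000203 211.74358809]
[{'xyz': [0.4402, -0.0236, 0.0353], 'confidence': 0.72}]
```

View pics/w2.png

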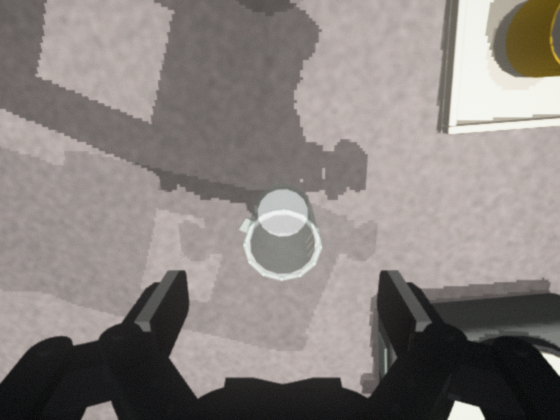

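View pics/s3.png

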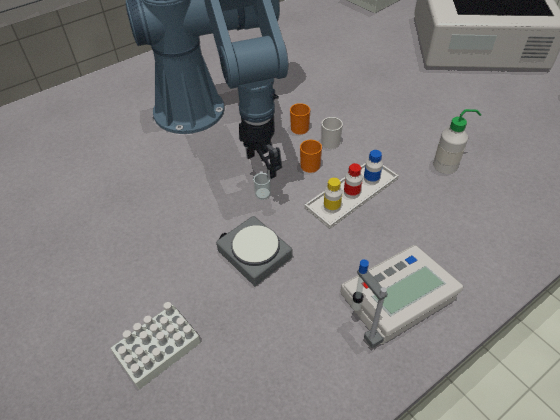

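All three bottles stand in the tray in the right order (334,195), (353,180), (374,166). The wrist view has the glass beaker rim at (283,246), where predicted, with its spout at (245,226), so I turn the jaws about 20° away from the spout.

```bash
python3 -m jog '[0,0,0,0,0,-0.18,0, 0,0,0.02,0,0,-0.35,0, 0,0,0.045,0,0,-0.35,0, 0,0,0.065,0,0,-0.35,0, 0,0,0.076,0,0,-0.35,0, 0,0,0.076,0,0,-0.35,0, 0,0,0.076,0,0,-0.35,0.4, 0,0,0.076,0,0,-0.35,0.8, 0,0,0.076,0,0,-0.35,0.8, 0,0,0.076,0,0,-0.35,0.8, 0,0,0.076,0,0,-0.35,0.8, 0,0,0.076,0,0,-0.35,0.8, 0,0,0.055,0,0,-0.35,0.8, 0,0,0.025,0,0,-0.35,0.8, 0,0,-0.01,0,0,-0.35,0.8, 0,0,-0.04,0,0,-0.35,0.8, 0,0,-0.05,0,0,-0.2,0.8, 0,0,-0.05,0,0,-0.05,0.8, 0,0,-0.05,0,0,0,0.8, 0,0,-0.05,0,0,0,0.8]';  python3 - <<'E'
from h import *
c=camera('wrist');save(c,'w3.png');print(get_obs()['eef_pos'])
E
```

```text
time_s: 24.22
eef_pos: [0.4338, -0.0213, 0.1626]
eef_rot: [0.0, 0.707, 0.707, 0.0]
wrist_force: [0.3, 0.1, -0.3]
opening: 0.496
grasp_force: 60.7
[ 0.43386548 -0.02131787  0.16251408]
```

View pics/w3.png

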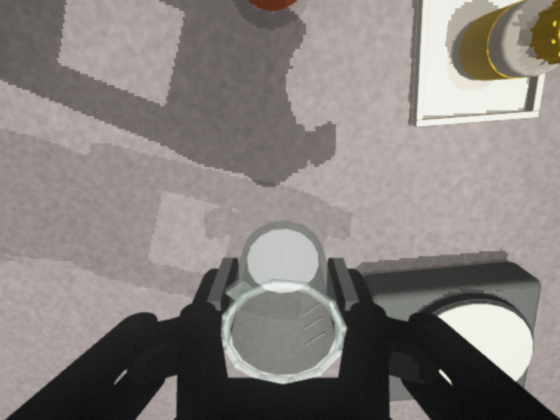

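The glass beaker is held upright (283,330), with the spout clear of the left pad. Now I carry it to the plate and set it down.

```bash
python3 -m jog '[-0.03,0.04,0,0,0,0,0.8, -0.06,0.075,0,0,0,0,0.8, -0.09,0.112,0,0,0,0,0.8, -0.115,0.145,0,0,0,0,0.8, -0.1285,0.16,0,0,0,0,0.8, -0.1285,0.16,0.02,0,0,0,0.8, -0.1285,0.16,0.04,0,0,0,0.8, -0.1285,0.16,0.055,0,0,0,0.8, -0.1285,0.16,0.065,0,0,0,0.8, -0.1285,0.16,0.069,0,0,0,0.8, -0.1285,0.16,0.069,0,0,0,0.8]';python3 -m jog '[0,0,0,0,0,0,0.4, 0,0,0,0,0,0,0.2, 0,0,0,0,0,0,0.2, 0,0,0,0,0,0,0.2, 0,0,-0.03,0,0,0,0.1, 0,0,-0.06,0,0,0,0, 0,0,-0.09,0,0,0,0, 0.05,-0.025,-0.09,0,0,0,0, 0.1,-0.05,-0.09,0,0,0,0, 0.15,-0.075,-0.09,0,0,0,0, 0.2,-0.1,-0.09,0,0,0,0, 0.25,-0.125,-0.09,0,0,0,0, 0.3,-0.15,-0.09,0,0,0,0, 0.35,-0.175,-0.09,0,0,0,0, 0.385,-0.2,-0.085,0,0,0,0, 0.4,-0.206,-0.07,0,0,0,0, 0.4,-0.206,-0.05,0,0,0,0, 0.4,-0.206,-0.03,0,0,0,0, 0.4,-0.206,-0.03,0,0,0,0]'
python3 - <<'E'
from h import *
c=camera('wrist');save(c,'w4.png');print(get_obs()['eef_pos'],px(c,(.388,.252,.072)),px(c,(.388,.252,0)))
c=camera('scene');[print(d) for d in spot_in(c,'rinse_beaker')[:3]];print(spot_in(c,'glass_beaker')[:2])
print(spot_in(camera('top'),'glass_beaker')[:2])
E
```

```text
time_s: 25.65
eef_pos: [0.5941, -0.1497, 0.0938]
eef_rot: [0.0, 0.707, 0.707, 0.0]
wrist_force: [0.6, 0.4, -0.5]
opening: 0.493
grasp_force: 60.9
time_s: 28.02
eef_pos: [0.3869, 0.2493, 0.1215]
eef_rot: [-0.001, 0.707, 0.707, -0.002]
wrist_force: [0.3, 0.9, -0.2]
opening: 0.999
grasp_force: 0.0
[0.38773152 0.24957886 0.12254186] [285.21460604 245.90536917] [284.80664772 204.28374477]
{'xyz': [0.4344, 0.1425, 0.0468], 'confidence': 0.9}
{'xyz': [0.398, 0.2515, 0.0481], 'confidence': 0.6}
{'xyz': [0.2916, 0.2132, 0.0477], 'confidence': 0.59}
[{'xyz': [0.6023, -0.1489, 0.092], 'confidence': 0.87}]
[]
```

View pics/w4.png

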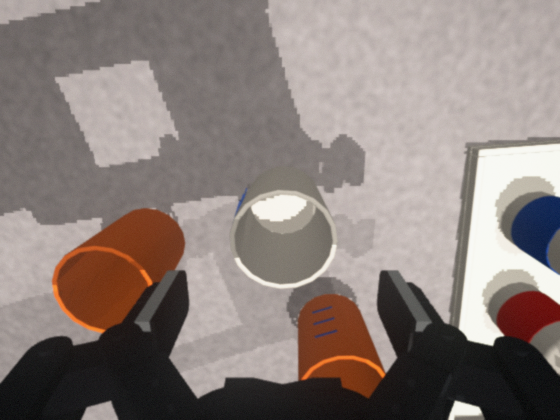

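The white rinse beaker sits at (284,239), with oranges at (120,270) and (340,350) clear of the fingers' paths. It is about 4 mm further along tool x than planned, so I correct for that.

```bash
python3 -m jog '[0.0035,0,0,0,0,0,0, 0.0035,0,0.02,0,0,0,0, 0.0035,0,0.045,0,0,0,0, 0.0035,0,0.065,0,0,0,0, 0.0035,0,0.077,0,0,0,0, 0.0035,0,0.077,0,0,0,0, 0.0035,0,0.077,0,0,0,0.3, 0.0035,0,0.077,0,0,0,0.6, 0.0035,0,0.077,0,0,0,0.6, 0.0035,0,0.077,0,0,0,0.6, 0.0035,0,0.077,0,0,0,0.6, 0.0035,0,0.055,0,0,0,0.6, 0.0035,0,0.025,0,0,0,0.6, 0.0035,0,-0.01,0,0,0,0.6, 0.0035,0,-0.04,0,0,0,0.6, 0.0035,0,-0.053,0,0,0,0.6, 0.0035,0,-0.053,0,0,0,0.6]'; python3 -m jog '[-0.04,0.03,0,0,0,0,0.6, -0.08,0.06,0,0,0,0,0.6, -0.12,0.09,0,0,0,0,0.6, -0.16,0.12,0,0,0,0,0.6, -0.2,0.15,0,0,0,0,0.6, -0.24,0.18,0,0,0,0,0.6, -0.279,0.2015,0,0,0,0,0.6, -0.279,0.2015,0.02,0,0,0,0.6, -0.279,0.2015,0.05,0,0,0,0.6, -0.279,0.2015,0.08,0,0,0,0.6, -0.279,0.2015,0.1,0,0,0,0.6, -0.279,0.2015,0.115,0,0,0,0.6, -0.279,0.2015,0.125,0,0,0,0.6, -0.279,0.2015,0.129,0,0,0,0.6, -0.279,0.2015,0.129,0,0,0,0.6]'
```

```text
time_s: 30.45
eef_pos: [0.3883, 0.2539, 0.177]
eef_rot: [0.0, 0.707, 0.707, 0.001]
wrist_force: [0.7, -0.5, 0.1]
opening: 0.688
grasp_force: 64.1
time_s: 32.33
eef_pos: [0.59, -0.0254, 0.0481]
eef_rot: [0.001, 0.707, 0.707, 0.0]
wrist_force: [-0.5, -0.3, -0.9]
opening: 0.683
grasp_force: 64.2
```

```bash
python3 -m jog '[0,0,0,0,0,0,0.3, 0,0,0,0,0,0,0, 0,0,0,0,0,0,0, 0,0,0,0,0,0,0, 0,0,0,0,0,0,0, 0,0,-0.03,0,0,0,0, 0,0,-0.07,0,0,0,0, 0,0,-0.11,0,0,0,0, 0,0,-0.15,0,0,0,0, 0,-0.05,-0.17,0,0,0,0, -0.04,-0.1,-0.17,0,0,0,0, -0.09,-0.13,-0.17,0,0,0,0, -0.14,-0.16,-0.17,0,0,0,0, -0.19,-0.19,-0.17,0,0,0,0, -0.24,-0.22,-0.17,0,0,0,0, -0.28,-0.22,-0.17,0,0,0,0, -0.28,-0.22,-0.17,0,0,0,0]'
python3 - <<'E'
from h import *
c=camera('top')
f=c['frame'];a=cv2.resize(f[150:250,150:370],(792,360),interpolation=cv2.INTER_CUBIC)
s=camera('scene');b=cv2.resize(s['frame'][120:290,210:410],(282,240),interpolation=cv2.INTER_CUBIC)
im=np.zeros((600,792,3),np.uint8);im[:360]=a;im[360:,:282]=b;cv2.imwrite('pics/fin.png',im[...,::-1])
for p,n,q in(((.594,-.1495,.056),'plate',0),((.594,-.1495,.114),'glassrim',0),((.5895,-.025,.072),'rinse',0),((.5815,.094,.1),'y',0),((.5765,.169,.1),'r',0),((.5715,.244,.1),'b',0)):print(n,((px(c,p)-[150,150])*3.6).round())
H=cv2.cvtColor(f,cv2.COLOR_RGB2HSV)[170:225,165:275]
for n,lo,hi in(('blue',105,125),('red',0,8),('yel',20,35)):
    m=(H[...,1]>150)&(H[...,0]>=lo)&(H[...,0]<=hi);y,x=np.nonzero(m);print(n,len(x),onz(c,(x.mean()+165,y.mean()+170),.1).round(4))
for k in('rinse_beaker','glass_beaker','wash_bottle','vial_rack'):
    print(k,[np.round(d['xyz'],3) for d in spot_in(s,k)[:3]],[np.round(d['xyz'],3) for d in spot_in(c,k)[:3]])
E
```

```text
time_s: 34.45
eef_pos: [0.3688, -0.3079, 0.2176]
eef_rot: [0.001, 0.708, 0.706, -0.0]
wrist_force: [-0.3, 0.4, 0.2]
opening: 1.0
grasp_force: 0.0
plate [684. 145.]
glassrim [692. 136.]
rinse [511. 150.]
y [340. 158.]
r [233. 166.]
b [126. 174.]
blue 115 [0.571 0.238 0.1  ]
red 116 [0.5767 0.1639 0.1   ]
yel 108 [0.5835 0.0918 0.1   ]
rinse_beaker [array([0.292, 0.215, 0.051]), array([ 0.595, -0.021,  0.047]), array([0.438, 0.143, 0.05 ])] [array([0.426, 0.15 , 0.002]), array([0.276, 0.229, 0.025]), array([ 0.594, -0.023, -0.001])]
glass_beaker [array([ 0.6  , -0.151,  0.094])] [array([ 0.592, -0.145,  0.074]), array([0.564, 0.168, 0.006])]
wash_bottle [array([ 0.616, -0.17 ,  0.044]), array([0.669, 0.425, 0.097])] [array([0.652, 0.428, 0.115]), array([0.564, 0.166, 0.007])]
vial_rack [array([ 0.672, -0.451,  0.037]), array([ 0.601, -0.153,  0.093])] [array([ 0.653, -0.437,  0.036]), array([0.564, 0.233, 0.072])]
```

View pics/fin.png

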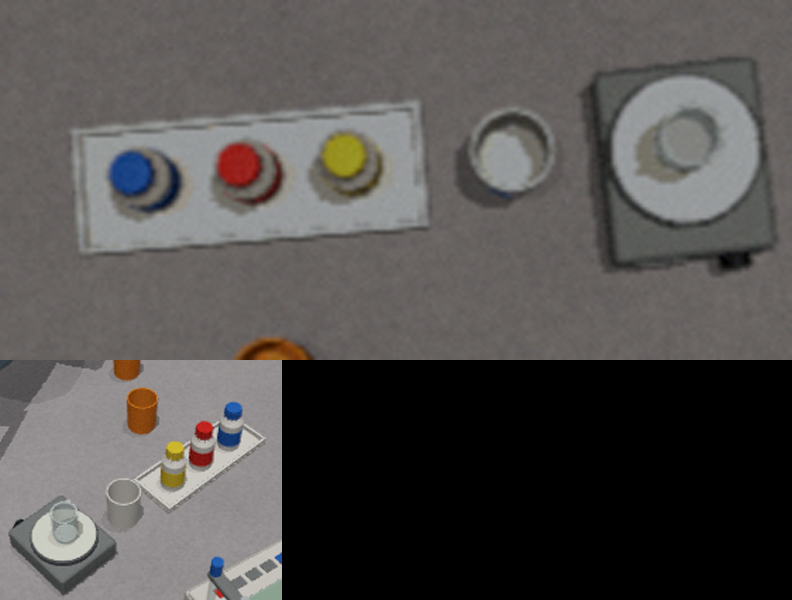

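The final view shows blue, red and yellow in the tray at (130,173), (238,165), (345,155), the rinse beaker mid-gap at (511,150), and the glass beaker within about 4 mm of the plate's centre. The bystanders are unmoved and all margins are met.

```bash
python3 -c "
from bench import hand_in;print(hand_in())"
```

```text
the job is handed in; nothing more can be done
None
```

I set the bench out as asked and handed the job in at about 35 s. My last camera check showed every item upright and within tolerance, though the hand-in returned no verdict.

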